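# Rattle-test pump valve housings on the cellar bench

## Task

Rattle-test the sealed valve housings: from the left cradle to the right (as the robot sees them), press each housing's far end down until its cradle is fully tipped, hold half a second and let go; a loose ball keeps it tipped, a jammed one lets it swing back. Push each housing that stayed tipped off its cradle to lie flat and wholly on the landing deck beyond, and leave the others in their level cradles. Do not disturb anything else on the bench.

Things in the scene. Friction and masses are not known exactly. Their poses are not given: they have to be found in the camera images.
- rig: Fixed tipping rig, plywood base 330 x 440 x 12 mm with three steel cradles side by side and a landing deck beyond them. Origin: bench level, below the middle cradle's hinge; x along the lanes, away from the robot (yaw up to 0.2 rad), y left, z up. Cradle centres at y = +105 (left), 0, -105 mm. A closed grey box (130 x 50 mm, top z 112 mm) on the left wing at x 30, y 193 mm is not used.
- deck (a point): Centre of the top of the aluminium landing deck: rig x 145, y 0, z 34 mm. The deck spans rig x 62 to 224 mm, y -165 to +165 mm; ribs 14 mm high part it into three lanes in line with the cradles, and a wall closes its far end (top at z 59 mm).
- hinge_left (a point): Hinge of the left cradle, on its centre line, 80 mm above the bench, axis along rig y, posts at y +-38 mm up to z 90 mm. The plate spans 65 mm to the robot's side and 60 mm beyond it, 66 mm wide, top at z 60 mm when level; side lips 12 mm high, a 10 mm lip at the robot-side end, open at the far end. Neighbouring posts are 24 mm apart.
- hinge_middle (a point): Hinge of the middle cradle, on its centre line, 80 mm above the bench, axis along rig y, posts at y +-38 mm up to z 90 mm. The plate spans 65 mm to the robot's side and 60 mm beyond it, 66 mm wide, top at z 60 mm when level; side lips 12 mm high, a 10 mm lip at the robot-side end, open at the far end. Neighbouring posts are 24 mm apart.
- hinge_right (a point): Hinge of the right cradle, on its centre line, 80 mm above the bench, axis along rig y, posts at y +-38 mm up to z 90 mm. The plate spans 65 mm to the robot's side and 60 mm beyond it, 66 mm wide, top at z 60 mm when level; side lips 12 mm high, a 10 mm lip at the robot-side end, open at the far end. Neighbouring posts are 24 mm apart.
- housing_left: Sealed steel valve housing, at first in the left cradle: 54 x 54 mm section, 110 mm long, dark caps at both ends, about 0.46 kg. Origin: centre of its underside; x along it (as rig x), z up. Inside, a 33 mm ball at the robot-side end is free to roll to the other end (rattler) or jammed there. All look and weigh alike; one or two of the three are rattlers, changing each time.
- cradle_left (a joint): Tilt of the left cradle, rad: 0 level (stop), 0.28 far end fully down (stop). 2 to 4 N down on the housing's top 45 mm beyond the hinge tips it (that spot sinks 10 mm and moves 9 mm forward; friction there can add 5 to 10 N, as can a fast touch). Let go after 0.5 s: free ball, it stays tipped; jammed, it swings level. A tipped housing needs a 2 to 6 N push on its robot-side end to slide; the empty cradle springs level.
- housing_middle: Sealed steel valve housing, at first in the middle cradle: 54 x 54 mm section, 110 mm long, dark caps at both ends, about 0.46 kg. Origin: centre of its underside; x along it (as rig x), z up. Inside, a 33 mm ball at the robot-side end is free to roll to the other end (rattler) or jammed there. All look and weigh alike; one or two of the three are rattlers, changing each time.
- cradle_middle (a joint): Tilt of the middle cradle, rad: 0 level (stop), 0.28 far end fully down (stop). 2 to 4 N down on the housing's top 45 mm beyond the hinge tips it (that spot sinks 10 mm and moves 9 mm forward; friction there can add 5 to 10 N, as can a fast touch). Let go after 0.5 s: free ball, it stays tipped; jammed, it swings level. A tipped housing needs a 2 to 6 N push on its robot-side end to slide; the empty cradle springs level.
- housing_right: Sealed steel valve housing, at first in the right cradle: 54 x 54 mm section, 110 mm long, dark caps at both ends, about 0.46 kg. Origin: centre of its underside; x along it (as rig x), z up. Inside, a 33 mm ball at the robot-side end is free to roll to the other end (rattler) or jammed there. All look and weigh alike; one or two of the three are rattlers, changing each time.
- cradle_right (a joint): Tilt of the right cradle, rad: 0 level (stop), 0.28 far end fully down (stop). 2 to 4 N down on the housing's top 45 mm beyond the hinge tips it (that spot sinks 10 mm and moves 9 mm forward; friction there can add 5 to 10 N, as can a fast touch). Let go after 0.5 s: free ball, it stays tipped; jammed, it swings level. A tipped housing needs a 2 to 6 N push on its robot-side end to slide; the empty cradle springs level.
- bung: Bystander: cork-brown barrel bung, cone 60 mm across the top, 45 mm high, standing on the rig's left wing beside the deck, 12 mm above the bench; origin centre of underside.
- spanner: Bystander: steel spanner 170 mm long lying on the right wing of the rig, 12 mm above the bench; origin at its underside.
- mallet: Bystander: hammer 260 mm long lying on the bench to the right; origin at its underside.
- sample_jar: Bystander: glass jar 72 mm across, 100 mm high, on the bench to the left; origin centre of underside.
- cup: Bystander: white mug 80 mm across, 85 mm high, on the bench to the left; origin centre of underside.
- wine_bottle: Bystander: green bottle 74 mm across, 190 mm high, on the bench to the far right; origin centre of underside.
Not all that is in view belongs to the job. Leave any purple or red look-alike of the housing_left alone. What is shaped like the housing_middle but orange or yellow is not meant.

How it is judged:
By the outcome, as a careful person would: the job done as asked, in the order asked, and still so for the second after the job is handed in, with the robot touching nothing.
It also fails if it takes over 67 s, if anything falls off the work surface, if the arm or the gripper's body presses on something with over 40 N, if the wrist force passes 120 N, or if a joint passes its speed limit or range.

## Robot

A 6-joint arm with a two-finger parallel gripper is mounted at the origin on the work surface. World frame = base frame: x ahead of the robot, y to its left, z up, the work surface at z = 0. Lengths are in m, angles in rad, forces in N, time in s.
With the tool pointing down it reaches from about 0.375 to 0.975 m from the base axis. Payload 3.8 kg.
Tool frame: the origin (TCP) lies between the finger pads; the fingertips stand 11 mm ahead of it and the grasp point (between the pads) lies 8 mm behind it (env.tips_ahead is the distance from the TCP to the fingertips, in m); z points along the fingers, y is the direction in which the jaws open and shut (so a half turn about z gives the same grasp; the last joint's range is limited). The gripper opens to 85 mm and grips with 20 to 120 N. Pads are 22 mm wide; open, the fingers measure 114 mm over their backs; the gripper's body (76 mm by 85 mm) begins 54 mm behind the grasp point. The pads swing forward as they close: fully open they stand 13 mm farther back than shut.
Start: joints at [-1.24, 0.264, 1.604, -0, 1.274, -0.037], TCP at [0.243, -0.63, 0.213] pointing down, gripper open.
Joint ranges: [-2.63, 2.63], [-0.94, 2.18], [0.31, 2.57], [-1.31, 4.45], [0, 2.66], [-2.55, 2.55]. Speed limits (rad/s): [2.57, 2.57, 3.14, 3.14, 3.14, 3.14].

## Interface

Orientations are given as a unit quaternion [w, x, y, z].
In Python, from workcell import env, optics, sign_off gives the robot as it stands. The module is installed in compiled form; this text tells all that it offers.
- The arm moves only by the shell command python3 -m inch 'ROWS'. ROWS is JSON, a list that holds one entry, the list of rows, each a list of 5 numbers: the shift along the tool's x, y, z in cm, then the turn about the tool's z in degrees, then the finger opening in cm, from 0 to 8.54. In form: [[[dx, dy, dz, turn, grip], ...]]. A call has 1 to 5 rows; each row is the pose to reach, as a shift and turn from the pose commanded when the call began, along the tool's axes at that moment; what a row does not reach only later rows make up. A row lasts 1/10 s, in which the tool goes at most 50 mm and 8.59 degrees, less where a joint would pass 70% of its speed; a pose out of reach is approached as far as the arm can. A call with a gripper value outside its range is refused whole. The fingers move at their own pace and stop on an object; the grip force is fixed at half the most. Time passes only in rows, so rows that repeat a pose let the fingers close. It gives the time, the measured TCP pose, the force and the opening at its end, in the units of the state.
- env.get_state(): the state, without advancing time (a new reading comes with each control period).
- optics.grab_frame(name): name is "side" or "top" or "wrist"; returns a dict with "frame" (420x560x3 uint8, red, green, blue), "fov_y" (degrees; the focal length in pixels is half the picture's height over the tangent of half this angle, whatever the lens; pixels are square), "cx", "cy" (the principal point, pixels), "T" (4x4, takes a point from camera to world coordinates). Camera axes: x right, y down, z forward; pixel columns grow to the right and rows downward; lengths in m; the calibration is good to about 2 mm. A picture is of the moment at which its call begins. There is no depth.
- sign_off(): hands the job in, once; it reports no verdict.
Trained networks look in a picture, given as the dict that the camera call returned (one of the last four; its "shot" number tells which), for a name from the list of things; names that differ only in an ending like _2 or _b are one class to them, and where a whole thing is asked for, a point or a joint stands for the part that bears it (a point fixed in the world has none). Each returns a list of dicts, best first, with "p" (0 to 1); they miss things now and then, are a little off and sometimes report something else, mostly with a low value. They report only what shows in the picture. A call takes as long as a camera call. They do not tell look-alikes from the thing itself.
- optics.silhouettes(picture, label): "pixels" (420x560 bool, what is visible of it) and "at" ([column, row] in pixels, amid what is visible of it).
The state is a dict: "time": time; "joint_pos": joint angles; "joint_vel": joint speeds; "effort": joint torques, N m; "tool_pos": TCP position; "tool_rot": TCP orientation; "wrist_force": force on the tool from outside, world axes, zero at the start; "wrist_torque": the same for the moment, N m; "grip_width": finger opening in m.
Only numpy, scipy, OpenCV 4.12 (cv2) and the standard library are available. Lean on these libraries where they do the work, as an engineer would, in place of code of your own. Each camera call takes 0.05 s, during which the arm holds its last target. There are 200 camera calls.

## Working session

There is one attempt and no reset: what is moved stays moved. The work goes in short steps, Python scripts to look and compute and a shell command to move; the robot and the scene stay as the last step left them, time stands still between calls to the robot, and variables do not carry over. Pictures are saved under pics/ and viewed, about 8 in all and at most 12, crops included, and the job is handed in when it is done.

```bash
mkdir -p pics; cat > h.py <<'E'
import numpy as np, cv2
from workcell import env, optics
def save(p,n): cv2.imwrite('pics/'+n,p['frame'][:,:,::-1])
def cam(p):
    f=p['frame'].shape[0]/2/np.tan(np.radians(p['fov_y'])/2); return f
def ray(p,uv,z):
    f=cam(p); d=np.array([(uv[0]-p['cx'])/f,(uv[1]-p['cy'])/f,1.]); T=np.array(p['T']); d=T[:3,:3]@d; o=T[:3,3]
    return o+d*(z-o[2])/d[2]
def proj(p,X):
    T=np.array(p['T']); c=T[:3,:3].T@(np.array(X)-T[:3,3]); f=cam(p); return np.array([p['cx']+f*c[0]/c[2],p['cy']+f*c[1]/c[2]])
E
python3 - <<'E'
from h import *
s=env.get_state(); print({k:np.round(v,3) for k,v in s.items()}, env.tips_ahead)
for n in('top','side'):
    p=optics.grab_frame(n); save(p,n+'0.png'); print(n,p['fov_y'],p['cx'],p['cy'],np.round(p['T'],3).tolist())
    for l in('housing_left','rig','bung','spanner'):
        for r in optics.silhouettes(p,l)[:4]:
            z={'housing_left':.114,'rig':.012,'bung':.03,'spanner':.015}[l]
            print(l,round(r['p'],2),np.round(r['at']),np.round(ray(p,r['at'],z),3))
E
```

```text
{'time': np.float64(0.0), 'joint_pos': array([-1.24 ,  0.265,  1.605, -0.   ,  1.274, -0.037]), 'joint_vel': array([ 0.   , -0.001,  0.001,  0.001,  0.   , -0.   ]), 'effort': array([-0.0000e+00, -5.1511e+01, -3.6732e+01, -0.0000e+00,  1.3000e-02,
        0.0000e+00]), 'tool_pos': array([ 0.242, -0.629,  0.212]), 'tool_rot': array([-0.001,  0.983,  0.183, -0.   ]), 'wrist_force': array([-0.727,  0.15 ,  0.108]), 'wrist_torque': array([-0.016, -0.05 , -0.021]), 'grip_width': np.float64(0.086)} 0.011
top 50.03125878324835 274.96559936326594 213.99714012595933 [[0.024, -0.981, 0.192, 0.29], [-1.0, -0.023, 0.004, -0.009], [0.0, -0.192, -0.981, 1.206], [0.0, 0.0, 0.0, 1.0]]
housing_left 0.79 [166. 185.] [0.571 0.269 0.114]
housing_left 0.7 [242. 196.] [0.547 0.078 0.114]
housing_left 0.63 [262. 280.] [0.34  0.022 0.114]
rig 0.67 [106. 246.] [0.425 0.443 0.012]
rig 0.56 [279. 169.] [ 0.65  -0.013  0.012]
rig 0.54 [324. 193.] [ 0.584 -0.136  0.012]
bung 0.96 [209. 144.] [0.712 0.182 0.03 ]
spanner 0.76 [358. 176.] [ 0.633 -0.23   0.015]
side 51.74993113437819 283.88261320096206 208.9414994379086 [[-0.926, -0.251, 0.282, 0.247], [-0.377, 0.639, -0.67, 0.693], [-0.012, -0.727, -0.687, 0.808], [0.0, 0.0, 0.0, 1.0]]
housing_left 0.95 [269. 231.] [0.536 0.093 0.114]
housing_left 0.8 [206. 313.] [0.56  0.331 0.114]
housing_left 0.56 [355. 253.] [0.341 0.086 0.114]
rig 0.88 [238. 232.] [0.649 0.039 0.012]
bung 0.64 [192. 258.] [0.703 0.167 0.03 ]
```

```bash
python3 -c "
import cv2,numpy as np
" ; ls pics
```

```text
side0.png
top0.png
```

View pics/top0.png

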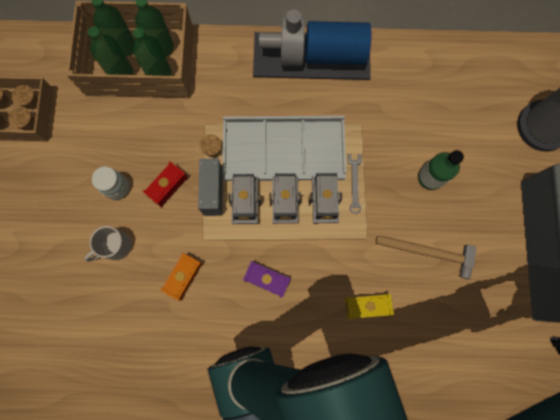

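View pics/side0.png

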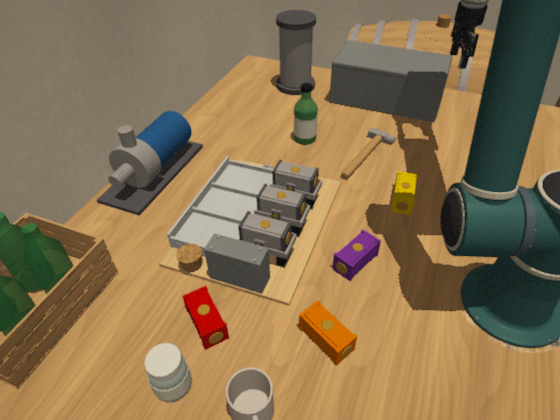

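Top view: the grey housings are near px (244,197), (285,195) and (326,195), with the deck beyond at rows 117-178. The coloured blocks are look-alikes. An enlarged crop will let me fit the rig pose.

```bash
python3 - <<'E'
import cv2,numpy as np
a=cv2.imread('pics/top0.png')[105:250,190:380]; 
a=cv2.resize(a,None,fx=4.2,fy=4.1,interpolation=cv2.INTER_CUBIC)
print(a.shape)
cv2.imwrite('pics/top0c.png',a)
E
```

```text
(594, 798, 3)
```

View pics/top0c.png

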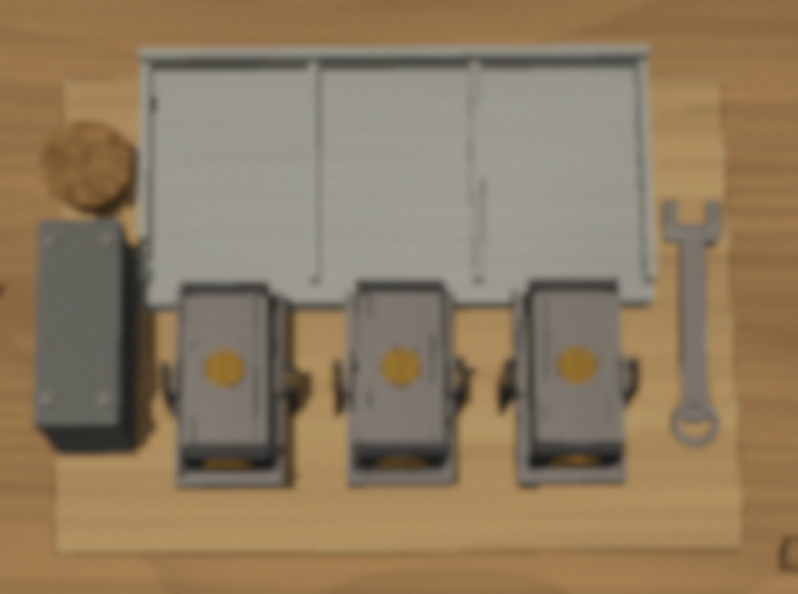

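```bash
python3 - <<'E'
from h import *
from scipy.optimize import least_squares
p=optics.grab_frame('top')
P=[(38,222,95,218,112),(122,222,95,168,112),(122,428,-35,168,112),(35,425,-35,218,112),(140,50,None,165,59),(649,48,None,-165,59),
(148,305,62,165,34),(653,303,62,-165,34),
(225,367,None,105,114),(400,366,None,0,114),(577,365,None,-105,114),(57,550,None,220,12),(740,547,None,-220,12),(65,80,None,220,12),(718,80,None,-220,12)]
def loc(q):
    o=[]
    for x,y,X,Y,Z in P:
        w=ray(p,(190+x/4.2-.4,105+y/4.1-.4),Z/1000)
        c,s=np.cos(q[2]),np.sin(q[2]); d=w[:2]-q[:2]; o.append((c*d[0]+s*d[1],-s*d[0]+c*d[1]))
    return np.array(o)*1000
def res(q):
    o=loc(q); r=[]
    for (x,y,X,Y,Z),l in zip(P,o):
        r.append(l[1]-Y)
        if X is not None: r.append(l[0]-X)
    return r
s=least_squares(res,[.55,-.02,0],loss='soft_l1',f_scale=2)
print(s.x); print(np.round(np.c_[loc(s.x),[[a[2] or 0,a[3]] for a in P]],1))
E
```

```text
[ 0.55437686 -0.02876037  0.03333095]
[[  94.9  218.3   95.   218. ]
 [  94.5  167.6   95.   168. ]
 [ -35.8  165.7  -35.   168. ]
 [ -33.4  217.1  -35.   218. ]
 [ 230.5  164.4    0.   165. ]
 [ 228.8 -164.2    0.  -165. ]
 [  62.9  160.    62.   165. ]
 [  61.2 -164.    62.  -165. ]
 [   1.1  104.8    0.   105. ]
 [   0.8    0.9    0.     0. ]
 [   0.4 -104.2    0.  -105. ]
 [ -95.8  218.4    0.   220. ]
 [ -98.  -216.6    0.  -220. ]
 [ 229.3  219.9    0.   220. ]
 [ 225.1 -217.4    0.  -220. ]]
```

```bash
cat >> h.py <<'E'
from scipy.spatial.transform import Rotation as R
Q=(0.5544,-0.0288,0.0333)
def w(x,y,z):
    c,s=np.cos(Q[2]),np.sin(Q[2]); x/=1e3;y/=1e3
    return np.array([Q[0]+c*x-s*y,Q[1]+s*x+c*y,z/1e3])
def st(*tgts):
    s=env.get_state(); q=s['tool_rot']; Rm=R.from_quat([q[1],q[2],q[3],q[0]]).as_matrix()
    y=np.arctan2(Rm[1,0],Rm[0,0]); c,sn=np.cos(Q[2]),np.sin(Q[2]); d=s['tool_pos']-np.array([Q[0],Q[1],0])
    print('t',round(float(s['time']),2),'rig TCP mm',np.round([1e3*(c*d[0]+sn*d[1]),1e3*(-sn*d[0]+c*d[1]),1e3*d[2]],1),'turn needed deg',round(np.degrees(y-Q[2]),2),'F',np.round(s['wrist_force'],1),'axis z',np.round(Rm[:,2],3))
    for t in tgts: print(t,'-> cm',np.round(100*Rm.T@(w(*t)-s['tool_pos']),2))
E
python3 -m inch '[[[0,0,-2,8,0],[0,0,-3,16,0],[0,0,-3,19.2,0],[0,0,-3,19.2,0]]]'
python3 -c "
from h import *
st((38,105,150))"
```

```text
time: 0.95
tool_pos: [0.2428, -0.6302, 0.2443]
tool_rot: [0.001, 1.0, 0.016, 0.0]
wrist_force: [1.5, -0.3, -0.4]
grip_width: 0.0284
t 0.95 rig TCP mm [-331.4 -590.7  244.3] turn needed deg -0.04 F [ 1.5 -0.3 -0.4] axis z [ 0.    -0.001 -1.   ]
(38, 105, 150) -> cm [ 36.9  -69.61   9.35]
```

```bash
python3 -m inch '[[[2.2,-4.2,0,0,0],[4.4,-8.4,0,0,0],[6.6,-12.6,0,0,0],[8.8,-16.8,0,0,0],[11,-21,0,0,0]]]' | head -2
python3 -m inch '[[[2.2,-4.2,0,0,0],[4.4,-8.4,0,0,0],[6.6,-12.6,0,0,0],[8.8,-16.8,0,0,0],[11,-21,0,0,0]]]' | head -2
python3 -m inch '[[[2.2,-4.2,0,0,0],[4.4,-8.4,0,0,0],[6.6,-12.6,0,0,0],[8.8,-16.8,0,0,0],[11,-21,0,0,0]]]'
python3 -c "
from h import *
st((38,105,150))"
```

```text
time: 1.45
tool_pos: [0.3461, -0.4145, 0.243]
time: 1.95
tool_pos: [0.4491, -0.201, 0.2434]
time: 2.45
tool_pos: [0.5522, 0.0125, 0.2433]
tool_rot: [0.0, 1.0, 0.017, -0.0]
wrist_force: [0.4, -0.8, -0.2]
grip_width: 0.0001
t 2.45 rig TCP mm [ -0.8  41.4 243.3] turn needed deg 0.08 F [ 0.4 -0.8 -0.2] axis z [-0. -0. -1.]
(38, 105, 150) -> cm [ 3.89 -6.36  9.33]
```

```bash
python3 -m inch '[[[2.2,-4,2,0,0],[3.9,-6.3,5,0,0],[3.9,-6.3,9,0,0],[3.9,-6.3,9.3,0,0],[3.9,-6.3,9.3,0,0]]]' | tail -2
python3 - <<'E'
from h import *
st((38,105,125))
p=optics.grab_frame('side'); a=p['frame'][140:300,170:350,::-1]; cv2.imwrite('pics/s1.png',cv2.resize(a,None,fx=3.5,fy=3.5,interpolation=cv2.INTER_CUBIC))
E
```

```text
wrist_force: [1.3, 0.0, 0.9]
grip_width: 0.0003
t 2.95 rig TCP mm [ 36.3 102.2 149. ] turn needed deg 0.02 F [1.3 0.  0.9] axis z [-0.004 -0.001 -1.   ]
(38, 105, 125) -> cm [ 0.18 -0.28  2.4 ]
```

View pics/s1.png

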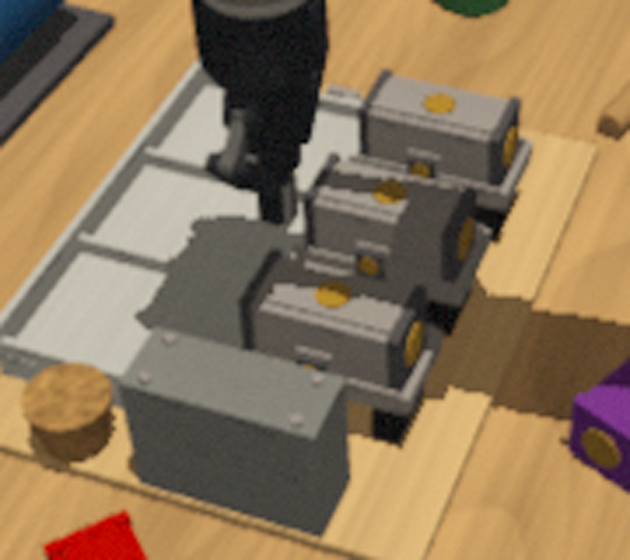

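The closed fingertip is at crop (275,222), which is full px (249,203). The left housing's far end is at crop (262,290). I'll check this against the projection and then descend slowly.

```bash
python3 - <<'E'
from h import *
p=optics.grab_frame('side'); print(proj(p,w(38,104,138)),proj(p,w(55,105,114)), 'img far top edge ~',170+262/3.5,140+285/3.5)
s=env.get_state(); print(proj(p,s['tool_pos']-[0,0,.011]))
st((40,105,125))
E
python3 -m inch '[[[0.2,-0.3,1,0,0],[0.2,-0.3,1.5,0,0],[0.2,-0.3,1.9,0,0],[0.2,-0.3,1.9,0,0]]]'
python3 -c "
from h import *
st((40,105,125))"
```

```text
[249.76295401 212.16602024] [243.45483247 218.31055831] img far top edge ~ 244.85714285714286 221.42857142857144
[249.68614409 210.34371121]
t 3.05 rig TCP mm [ 38.9 101.9 152.4] turn needed deg -0.06 F [-0.3 -0.6  0. ] axis z [ 0.003  0.    -1.   ]
(40, 105, 125) -> cm [ 0.11 -0.31  2.74]
time: 3.45
tool_pos: [0.5902, 0.0777, 0.1309]
tool_rot: [0.0, 1.0, 0.016, -0.001]
wrist_force: [-0.9, 0.6, 0.2]
grip_width: -0.0001
t 3.45 rig TCP mm [ 39.3 105.2 130.9] turn needed deg -0.05 F [-0.9  0.6  0.2] axis z [-0.001 -0.    -1.   ]
(40, 105, 125) -> cm [0.07 0.02 0.59]
```

```bash
for i in 1; do :; done
python3 -m inch '[[[0,0,0.15,0,0],[0,0,0.3,0,0],[0,0,0.45,0,0]]]' | sed -n '2p;4p'
python3 -m inch '[[[0,0,0.1,0,0],[0,0,0.2,0,0],[0,0,0.2,0,0]]]' | sed -n '2p;4p'
python3 -m inch '[[[0,0,0.1,0,0],[0,0,0.2,0,0],[0,0,0.2,0,0]]]' | sed -n '2p;4p'
```

```text
tool_pos: [0.5909, 0.0779, 0.127]
wrist_force: [0.1, -1.0, 0.1]
tool_pos: [0.5906, 0.0779, 0.1248]
wrist_force: [-0.2, 0.2, -0.5]
tool_pos: [0.5907, 0.0779, 0.1228]
wrist_force: [-0.3, 0.3, 0.3]
```

```bash

python3 -m inch '[[[0.05,0,0.1,0,0],[0.1,0,0.2,0,0]]]' | sed -n '2p;4p'
python3 -m inch '[[[0.1,0,0.1,0,0],[0.2,0,0.2,0,0]]]' | sed -n '2p;4p'
python3 -m inch '[[[0.1,0,0.1,0,0],[0.2,0,0.2,0,0]]]' | sed -n '2p;4p'
python3 -m inch '[[[0.1,0,0.1,0,0],[0.2,0,0.2,0,0]]]' | sed -n '2p;4p'
```

```text
tool_pos: [0.5918, 0.0779, 0.121]
wrist_force: [0.5, -0.4, 0.5]
tool_pos: [0.5939, 0.078, 0.1189]
wrist_force: [0.0, 0.1, 1.2]
tool_pos: [0.5959, 0.0781, 0.1169]
wrist_force: [-0.0, 0.3, -0.4]
tool_pos: [0.5979, 0.0781, 0.1149]
wrist_force: [-1.0, -0.2, 0.7]
```

```bash
python3 - <<'E'
from h import *
p=optics.grab_frame('side'); a=p['frame'][160:260,190:310,::-1]; cv2.imwrite('pics/s2.png',cv2.resize(a,None,fx=5,fy=5,interpolation=cv2.INTER_CUBIC))
s=env.get_state(); print((proj(p,s['tool_pos']-[0,0,.011])-[190,160])*5, (proj(p,w(-1,105,114))-[190,160])*5);st()
E
```

```text
[284.49196764 312.19931505] [380.90734611 320.78228831]
t 5.2 rig TCP mm [ 47.  105.4 114.7] turn needed deg -0.03 F [-0.6 -0.1  0.2] axis z [-0. -0. -1.]
```

View pics/s2.png

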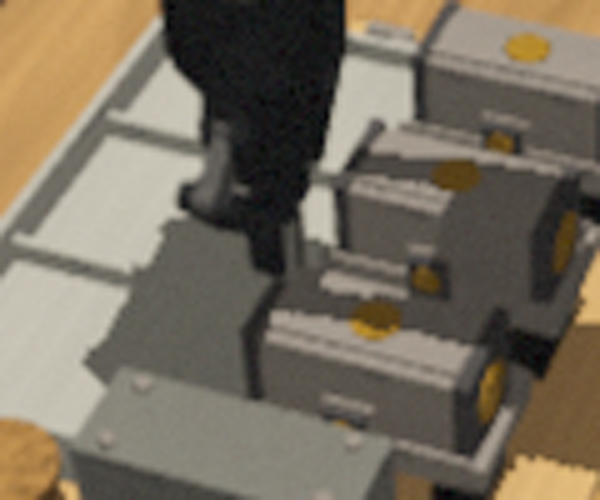

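```bash

python3 -m inch '[[[-0.3,0,0,0,0],[-0.6,0,0.1,0,0]]]' | sed -n '2p;4p'
python3 -m inch '[[[0,0,0.1,0,0],[0,0,0.2,0,0]]]' | sed -n '2p;4p'
python3 -m inch '[[[0,0,0.1,0,0],[0,0,0.2,0,0]]]' | sed -n '2p;4p'
```

```text
tool_pos: [0.5916, 0.0779, 0.1141]
wrist_force: [0.4, 0.3, -0.8]
tool_pos: [0.5915, 0.0779, 0.1119]
wrist_force: [-0.4, 0.4, 0.1]
tool_pos: [0.5918, 0.078, 0.1099]
wrist_force: [1.2, -0.7, -0.0]
```

```bash

python3 -m inch '[[[0,0,0.1,0,0],[0,0,0.2,0,0]]]' | sed -n '2p;4p'
python3 -m inch '[[[0,0,0.1,0,0],[0,0,0.2,0,0]]]' | sed -n '2p;4p'
python3 - <<'E'
from h import *
p=optics.grab_frame('side'); a=p['frame'][160:260,190:310,::-1]; q=optics.grab_frame('wrist'); b=q['frame'][:,:,::-1]
a=cv2.resize(a,(480,400),interpolation=cv2.INTER_CUBIC); b=cv2.resize(b,(320,240)); c=np.zeros((400,800,3),np.uint8); c[:,:480]=a; c[:240,480:]=b
cv2.imwrite('pics/s3.png',c)
T=np.array(q['T']);print(np.round(T,3).tolist(),q['fov_y']);st()
E
```

```text
tool_pos: [0.5918, 0.0779, 0.1079]
wrist_force: [-0.2, -0.4, 0.2]
tool_pos: [0.5918, 0.0779, 0.1059]
wrist_force: [-0.7, -0.5, -1.2]
[[0.033, -0.964, -0.263, 0.657], [-0.999, -0.031, -0.008, 0.08], [-0.0, 0.263, -0.965, 0.267], [0.0, 0.0, 0.0, 1.0]] 64.27847028423521
t 6.3 rig TCP mm [ 40.7 105.4 105.7] turn needed deg -0.03 F [-0.1 -0.3  1.1] axis z [-0. -0. -1.]
```

View pics/s3.png

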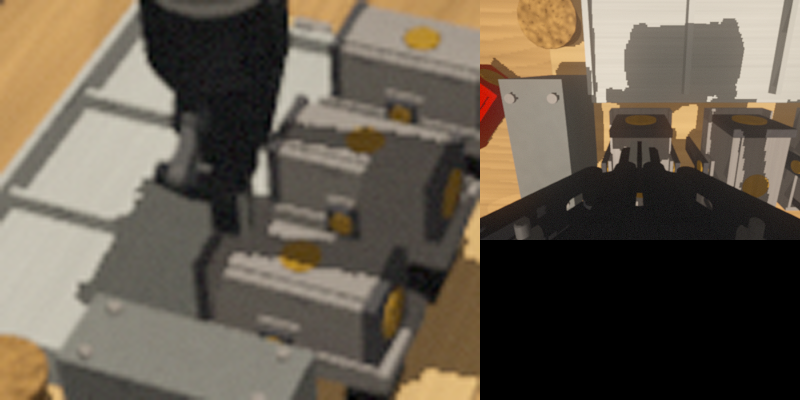

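```bash
python3 - <<'E'
from h import *
p=optics.grab_frame('side');q=optics.grab_frame('wrist'); s=env.get_state()['tool_pos']
for dz in(.02,.01,0,-.011): print(dz,proj(p,s+[0,0,dz]),proj(q,s+[0,0,dz]), (proj(p,s+[0,0,dz])-[190,160])*4)
print(proj(q,w(55,105,114)),proj(q,w(0,105,114)))
b=q['frame'][150:330,160:400,::-1]; cv2.imwrite('pics/w1.png',cv2.resize(b,None,fx=3.3,fy=3.3,interpolation=cv2.INTER_CUBIC))
E
```

```text
0.02 [248.69860562 216.14389174] [278.11394168 265.7565789 ] [234.79442248 224.57556696]
0.01 [248.99621869 219.29164297] [278.15349599 256.9645616 ] [235.98487475 237.1665719 ]
0 [249.28970881 222.39578728] [278.18862865 249.1553767 ] [237.15883526 249.58314911]
-0.011 [249.60788744 225.76105332] [278.2230012  241.51514658] [238.43154975 263.04421327]
[279.02833842 228.16084734] [279.07978026 327.54832888]
```

View pics/w1.png

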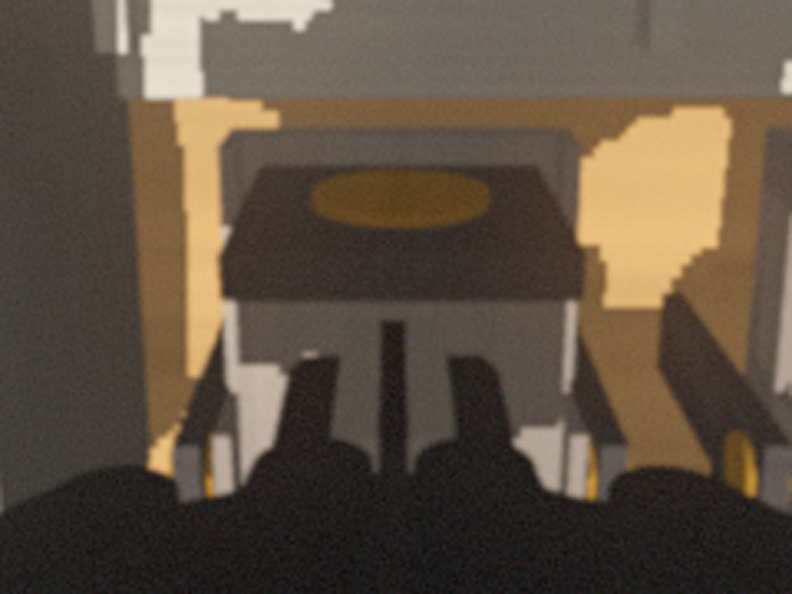

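The wrist view shows the fingertips over the housing top at crop (395,345), with the housing still level. The tips evidently sit higher than nominal, so I'll keep descending under force watch.

```bash

for k in 1; do
python3 -m inch '[[[0,0,0.1,0,0],[0,0,0.2,0,0]]]' | sed -n '2p;4p'
python3 -m inch '[[[0,0,0.1,0,0],[0,0,0.2,0,0]]]' | sed -n '2p;4p'
python3 -m inch '[[[0,0,0.1,0,0],[0,0,0.2,0,0]]]' | sed -n '2p;4p'
done
```

```text
tool_pos: [0.5918, 0.0779, 0.104]
wrist_force: [0.0, -0.1, -0.5]
tool_pos: [0.5917, 0.0779, 0.1019]
wrist_force: [-0.2, 0.1, -0.8]
tool_pos: [0.5917, 0.0779, 0.0999]
wrist_force: [-0.6, 0.4, 0.6]
```

```bash
cat >> h.py <<'E'
def discs(p,tilt=0):
    hsv=cv2.cvtColor(p['frame'],cv2.COLOR_RGB2HSV); out=[]
    for y in(105,0,-105):
        u=proj(p,w(4,y,114)); m=np.zeros(hsv.shape[:2],np.uint8); cv2.circle(m,tuple(int(round(a)) for a in u),11,255,-1)
        g=cv2.inRange(hsv,(10,120,40),(30,255,255))&m; v,c=np.nonzero(g); out.append((np.round([c.mean(),v.mean()],1).tolist() if len(v) else None,len(v)))
    return out
E
python3 - <<'E'
from h import *
p=optics.grab_frame('side'); print(discs(p)); save(p,'s4.png')
p0=dict(p); p0['frame']=cv2.imread('pics/side0.png')[:,:,::-1].copy(); print(discs(p0))
print([proj(p,w(0,y,114)) for y in(105,0,-105)],[proj(p,w(9.4,y,112.7)) for y in(105,0,-105)])
E
```

```text
[([264.7, 223.7], 60), ([281.4, 194.1], 49), ([296.2, 164.1], 108)]
[([264.6, 223.7], 59), ([281.4, 194.1], 50), ([296.2, 164.1], 109)]
[array([265.76970355, 224.05054051]), array([282.03327479, 194.91194431]), array([296.22150996, 169.49162   ])] [array([261.93664348, 223.46292374]), array([278.4090454 , 194.45664238]), array([292.78570425, 169.14075865])]
```

```bash
python3 - <<'E'
import cv2
a=cv2.imread('pics/s4.png')[180:245,215:295]; cv2.imwrite('pics/s4c.png',cv2.resize(a,None,fx=9,fy=9,interpolation=cv2.INTER_CUBIC))
E
```

```text
(no output)
```

View pics/s4c.png

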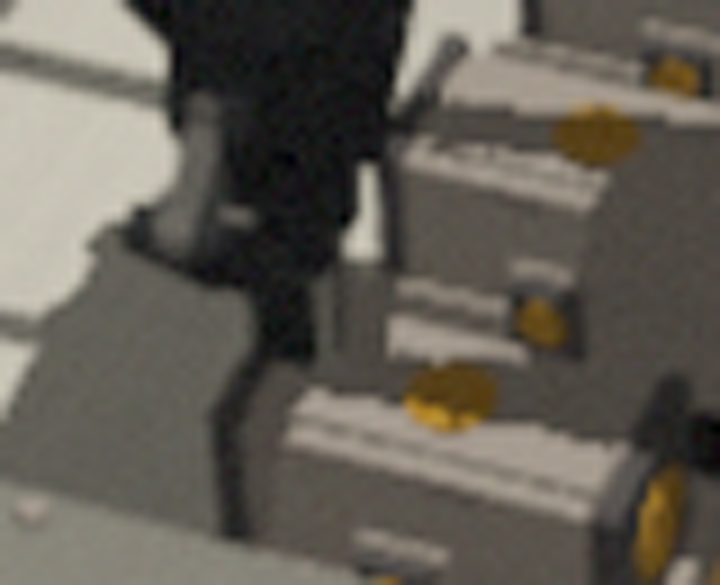

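The tip is at crop (285,355), practically on the housing top (expected about px 218, seen 219). I'll continue down in small steps.

```bash

python3 -m inch '[[[0,0,0.1,0,0],[0,0,0.2,0,0]]]' | sed -n '2p;4p'
python3 -m inch '[[[0,0,0.1,0,0],[0,0,0.2,0,0]]]' | sed -n '2p;4p'
python3 -c "
from h import *
print(discs(optics.grab_frame('side')))"
```

```text
tool_pos: [0.5918, 0.0779, 0.0979]
wrist_force: [0.1, 0.3, -0.3]
tool_pos: [0.5917, 0.078, 0.0959]
wrist_force: [0.7, -0.0, 0.4]
[([264.6, 223.7], 57), ([281.5, 194.2], 48), ([296.2, 164.0], 107)]
```

```bash

python3 -m inch '[[[0,0,0.1,0,0],[0,0,0.2,0,0]]]' | sed -n '2p;4p'
python3 -m inch '[[[0,0,0.1,0,0],[0,0,0.2,0,0]]]' | sed -n '2p;4p'
python3 - <<'E'
from h import *
print(discs(optics.grab_frame('side')))
p=optics.grab_frame('wrist'); save(p,'w2.png'); b=p['frame'][150:330,160:400,::-1]; cv2.imwrite('pics/w2c.png',cv2.resize(b,None,fx=3.3,fy=3.3,interpolation=cv2.INTER_CUBIC))
st()
E
```

```text
tool_pos: [0.5923, 0.078, 0.0943]
wrist_force: [-0.1, -0.1, 1.8]
tool_pos: [0.5934, 0.078, 0.0931]
wrist_force: [2.8, 0.4, 5.0]
[([263.7, 223.6], 54), ([281.4, 194.1], 49), ([296.2, 164.1], 109)]
t 8.0 rig TCP mm [ 42.6 105.5  93.1] turn needed deg -0.04 F [2.5 0.3 4.5] axis z [ 0.003  0.    -1.   ]
```

View pics/w2c.png

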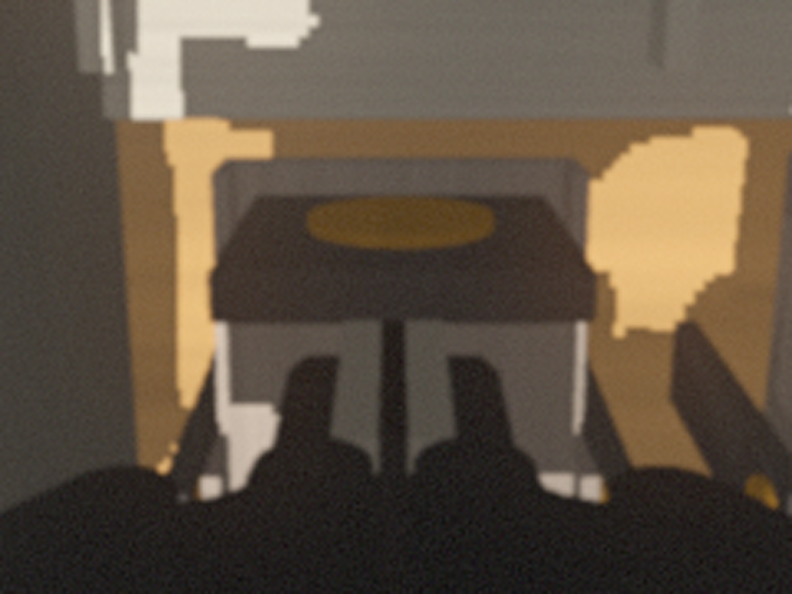

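Contact came at TCP z ≈ 94.5 mm, with about 5 N and the disc starting to shift. Now I'll press through while following forward.

```bash

python3 -m inch '[[[0.1,0,0.1,0,0],[0.2,0,0.2,0,0]]]' | sed -n '2p;4p'
python3 -m inch '[[[0.1,0,0.1,0,0],[0.2,0,0.2,0,0]]]' | sed -n '2p;4p'
python3 -m inch '[[[0.1,0,0.1,0,0],[0.2,0,0.2,0,0]]]' | sed -n '2p;4p'
python3 -c "
from h import *
print(discs(optics.grab_frame('side')));st()"
```

```text
tool_pos: [0.5953, 0.0781, 0.091]
wrist_force: [4.1, -0.7, 5.0]
tool_pos: [0.5971, 0.0781, 0.0887]
wrist_force: [3.5, 0.1, 4.9]
tool_pos: [0.5987, 0.0782, 0.0864]
wrist_force: [4.3, -1.1, 4.5]
[([261.2, 223.2], 50), ([281.5, 194.2], 48), ([296.1, 164.1], 108)]
t 8.65 rig TCP mm [ 47.9 105.5  86.2] turn needed deg -0.04 F [5.  0.  5.4] axis z [ 0.002  0.    -1.   ]
```

```bash

python3 -m inch '[[[0.1,0,0.1,0,0],[0.1,0,0.15,0,0]]]' | sed -n '2p;4p'
python3 -m inch '[[[0.1,0,0.1,0,0],[0.1,0,0.15,0,0]]]' | sed -n '2p;4p'
python3 -c "
from h import *
print(discs(optics.grab_frame('side')));st()"
```

```text
tool_pos: [0.5993, 0.0782, 0.0853]
wrist_force: [1.9, 0.8, 10.1]
tool_pos: [0.5995, 0.0782, 0.085]
wrist_force: [-2.5, -0.6, 18.3]
[([260.8, 223.0], 49), ([281.4, 194.2], 48), ([296.2, 164.1], 108)]
t 9.1 rig TCP mm [ 48.6 105.5  85. ] turn needed deg -0.03 F [-2.5 -1.4 16.5] axis z [-0.001 -0.    -1.   ]
```

Fully tipped: it's on the stop at 17 N and the disc has moved 3.9 px. Hold, then let go straight up.

```bash

python3 -m inch '[[[0,0,0,0,0],[0,0,0,0,0],[0,0,0,0,0],[0,0,0,0,0],[0,0,0,0,0]]]' | sed -n '4p'
python3 -m inch '[[[0,0,-0.3,0,0],[0,0,-1,0,0],[0,0,-3,0,0],[0,0,-6,0,0],[0,0,-6,0,0]]]' | sed -n '2p;4p'
python3 -m inch '[[[0,0,0,0,0],[0,0,0,0,0],[0,0,0,0,0],[0,0,0,0,0],[0,0,0,0,0]]]' | sed -n '4p'
python3 -c "
from h import *
print(discs(optics.grab_frame('side')));st((38,0,105),(-90,105,150))"
```

```text
wrist_force: [-1.5, -0.2, 17.4]
tool_pos: [0.6007, 0.0784, 0.1458]
wrist_force: [0.2, -0.3, 1.0]
wrist_force: [-0.4, 0.3, 0.5]
[([264.8, 223.7], 60), ([281.4, 194.0], 50), ([296.2, 164.0], 108)]
t 10.65 rig TCP mm [ 48.5 105.4 142.4] turn needed deg -0.03 F [ 0.1  0.5 -0.1] axis z [-0.001 -0.    -1.   ]
(38, 0, 105) -> cm [-1.04 10.54  3.74]
(-90, 105, 150) -> cm [-13.85   0.05  -0.75]
```

Left: jammed, since it swung back level. On to the middle one.

```bash

python3 -m inch '[[[-0.4,4,0,0,0],[-0.7,8,0,0,0],[-0.7,10.5,1,0,0],[-0.7,10.5,3.4,0,0],[-0.7,10.5,4.3,0,0]]]' | sed -n '2p;4p'
python3 -m inch '[[[0,0,0.1,0,0],[0,0,0.2,0,0]]]' | sed -n '2p;4p'
python3 -m inch '[[[0,0,0.1,0,0],[0,0,0.2,0,0]]]' | sed -n '2p;4p'
python3 -m inch '[[[0.05,0,0.1,0,0],[0.1,0,0.2,0,0]]]' | sed -n '2p;4p'
python3 -c "
from h import *
print(discs(optics.grab_frame('side')));st()"
```

```text
tool_pos: [0.5946, -0.0278, 0.0979]
wrist_force: [-0.5, 0.5, 0.2]
tool_pos: [0.5963, -0.0264, 0.0981]
wrist_force: [0.1, 0.8, -0.1]
tool_pos: [0.597, -0.0265, 0.097]
wrist_force: [-0.9, 0.1, -0.0]
tool_pos: [0.5981, -0.0266, 0.0948]
wrist_force: [0.4, 0.5, 2.6]
[([264.6, 223.7], 59), ([281.2, 194.0], 49), ([296.1, 164.5], 113)]
t 11.8 rig TCP mm [43.8  0.7 94.6] turn needed deg -0.03 F [1.8 1.2 0.9] axis z [ 0.002  0.    -1.   ]
```

```bash

python3 -m inch '[[[0.1,0,0.1,0,0],[0.2,0,0.2,0,0],[0.3,0,0.3,0,0],[0.4,0,0.4,0,0]]]' | sed -n '2p;4p'
python3 -m inch '[[[0.1,0,0.1,0,0],[0.2,0,0.2,0,0],[0.3,0,0.3,0,0]]]' | sed -n '2p;4p'
python3 -m inch '[[[0.1,0,0.1,0,0],[0.1,0,0.15,0,0]]]' | sed -n '2p;4p'
python3 -m inch '[[[0.05,0,0.1,0,0],[0.05,0,0.15,0,0]]]' | sed -n '2p;4p'
python3 -c "
from h import *
print(discs(optics.grab_frame('side')));st()"
```

```text
tool_pos: [0.6015, -0.0267, 0.0901]
wrist_force: [1.3, 1.5, 2.9]
tool_pos: [0.604, -0.0269, 0.0866]
wrist_force: [0.5, 0.9, 0.5]
tool_pos: [0.6047, -0.027, 0.0851]
wrist_force: [-1.2, 0.3, 4.3]
tool_pos: [0.6056, -0.0269, 0.0847]
wrist_force: [-2.3, -0.4, 7.4]
[([264.7, 223.7], 58), ([277.2, 193.8], 38), ([296.2, 164.3], 110)]
t 12.95 rig TCP mm [51.2  0.2 84.7] turn needed deg -0.03 F [-2.6  0.2  6.1] axis z [-0. -0. -1.]
```

```bash

python3 -m inch '[[[0,0,0.08,0,0],[0,0,0.08,0,0],[0,0,0.08,0,0],[0,0,0.08,0,0],[0,0,0.08,0,0]]]' | sed -n '4p'
python3 -m inch '[[[0,0,0.08,0,0]]]' | sed -n '4p'
python3 -m inch '[[[0,0,-0.3,0,0],[0,0,-1,0,0],[0,0,-3,0,0],[0,0,-6,0,0],[0,0,-6,0,0]]]' | sed -n '2p;4p'
python3 -m inch '[[[0,0,0,0,0],[0,0,0,0,0],[0,0,0,0,0],[0,0,0,0,0],[0,0,0,0,0]]]' | sed -n '4p'
python3 -c "
from h import *
print(discs(optics.grab_frame('side')));st((38,-105,105),(-90,0,150))"
```

```text
wrist_force: [-3.3, -0.5, 9.6]
wrist_force: [-3.2, 0.6, 12.9]
tool_pos: [0.609, -0.027, 0.1471]
wrist_force: [0.6, 0.3, 1.2]
wrist_force: [-0.3, -0.6, 0.2]
[([264.6, 223.7], 59), ([277.2, 193.7], 40), ([296.2, 164.1], 109)]
t 14.6 rig TCP mm [ 51.    0.5 141.7] turn needed deg -0.03 F [ 0.4  0.2 -0.4] axis z [-0.001  0.    -1.   ]
(38, -105, 105) -> cm [-1.29 10.55  3.67]
(-90, 0, 150) -> cm [-14.1    0.05  -0.81]
```

Middle: a rattler, since it stayed tipped. I'll go behind it to push.

```bash

python3 -m inch '[[[-4.5,0,0,0,0],[-9,0,0,0,0],[-13.5,0,0,0,0],[-14.6,0,1.5,0,0],[-14.6,0,3.5,0,0]]]' | sed -n '2p;4p'
python3 -m inch '[[[0,0,1.3,0,0],[0,0,2.6,0,0],[0,0,2.6,0,0]]]' | sed -n '2p;4p'
python3 - <<'E'
from h import *
st((-70,0,80))
p=optics.grab_frame('side'); a=p['frame'][150:270,200:360,::-1]; cv2.imwrite('pics/s5.png',cv2.resize(a,None,fx=5,fy=5,interpolation=cv2.INTER_CUBIC))
E
```

```text
tool_pos: [0.4587, -0.0315, 0.108]
wrist_force: [-0.2, -0.4, -0.2]
tool_pos: [0.4584, -0.0312, 0.0794]
wrist_force: [0.2, -1.6, -0.2]
t 15.4 rig TCP mm [-96.    0.7  79.4] turn needed deg -0.03 F [ 0.2 -1.6 -0.2] axis z [-0.004  0.001 -1.   ]
(-70, 0, 80) -> cm [ 2.6   0.07 -0.07]
```

View pics/s5.png

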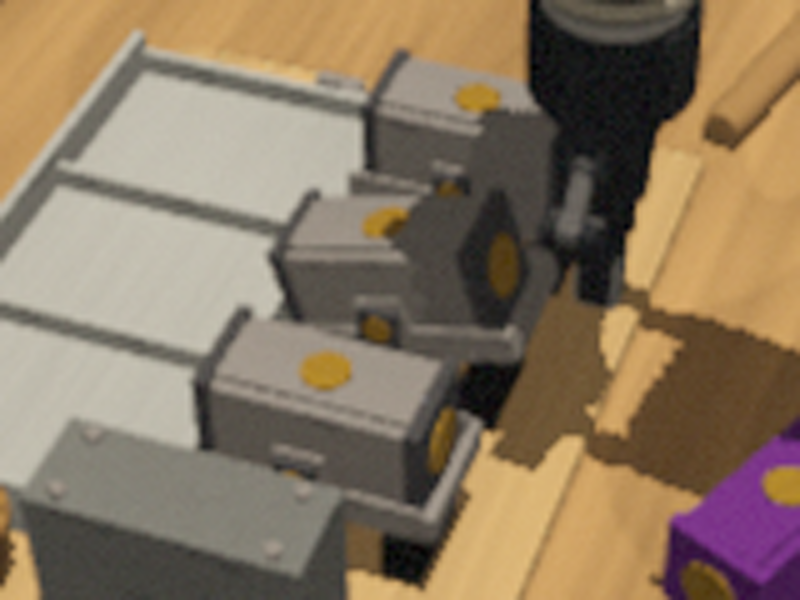

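The middle cradle is tipped and its housing's near cap is at crop (495,260). The fingertip is behind it at (600,298). I'll approach, watching the force.

```bash

python3 -c "
from h import *
p=optics.grab_frame('side');print([(z,proj(p,w(-96,1,z)).round(1)) for z in(70,80,90,100,110)],'seen 320,209.6')"
python3 -m inch '[[[0.7,0.1,0,0,0],[1.4,0.1,0,0,0],[2,0.1,0,0,0]]]' | sed -n '2p;4p'
python3 -m inch '[[[0.2,0,0,0,0],[0.4,0,0,0,0],[0.6,0,0,0,0]]]' | sed -n '2p;4p'
python3 -m inch '[[[0.2,0,0,0,0],[0.4,0,0,0,0],[0.6,0,0,0,0]]]' | sed -n '2p;4p'
```

```text
[(70, array([319.2, 217.5])), (80, array([319.4, 214.5])), (90, array([319.6, 211.5])), (100, array([319.8, 208.5])), (110, array([320. , 205.4]))] seen 320,209.6
tool_pos: [0.4815, -0.0319, 0.0822]
wrist_force: [-0.3, -0.3, 0.1]
tool_pos: [0.4858, -0.0316, 0.0814]
wrist_force: [-0.3, 0.4, 0.2]
tool_pos: [0.4918, -0.0314, 0.0814]
wrist_force: [0.3, 0.7, 0.6]
```

```bash

python3 -m inch '[[[0.2,0,0,0,0],[0.4,0,0,0,0],[0.6,0,0,0,0]]]' | sed -n '2p;4p'
python3 -m inch '[[[0.3,0,0,0,0],[0.6,0,0.1,0,0],[0.9,0,0.1,0,0]]]' | sed -n '2p;4p'
python3 -m inch '[[[0.3,0,0.1,0,0],[0.6,0,0.2,0,0],[0.9,0,0.2,0,0]]]' | sed -n '2p;4p'
python3 -c "
from h import *
print(discs(optics.grab_frame('side')));st()"
```

```text
tool_pos: [0.4976, -0.0312, 0.0813]
wrist_force: [0.1, 0.6, -1.0]
tool_pos: [0.5066, -0.0309, 0.0801]
wrist_force: [-0.6, -0.3, 0.1]
tool_pos: [0.5159, -0.0306, 0.0782]
wrist_force: [-0.9, 0.2, -0.1]
[([264.7, 223.7], 58), ([271.3, 194.0], 20), (None, 0)]
t 17.35 rig TCP mm [-37.8  -0.5  78.4] turn needed deg -0.03 F [1.1 0.3 0.1] axis z [ 0.001  0.    -1.   ]
```

```bash

python3 -m inch '[[[0.4,0,0.2,0,0],[0.8,0,0.4,0,0],[1.2,0,0.6,0,0],[1.6,0,0.8,0,0],[2.0,0,1,0,0]]]' | sed -n '2p;4p'
python3 -m inch '[[[0.4,0,0.2,0,0],[0.8,0,0.4,0,0],[1.2,0,0.6,0,0],[1.6,0,0.7,0,0],[2.0,0,0.8,0,0]]]' | sed -n '2p;4p'
python3 - <<'E'
from h import *
st((64,0,54))
p=optics.grab_frame('side'); a=p['frame'][150:270,200:360,::-1]; cv2.imwrite('pics/s6.png',cv2.resize(a,None,fx=5,fy=5,interpolation=cv2.INTER_CUBIC))
E
```

```text
tool_pos: [0.5359, -0.03, 0.0684]
wrist_force: [-3.1, -0.0, 4.0]
tool_pos: [0.5556, -0.0293, 0.0602]
wrist_force: [-4.3, -0.7, 6.0]
t 18.35 rig TCP mm [ 1.2 -0.5 60.2] turn needed deg -0.03 F [-4.3 -0.7  6. ] axis z [-0.001  0.    -1.   ]
(64, 0, 54) -> cm [ 6.28 -0.06  0.61]
```

View pics/s6.png

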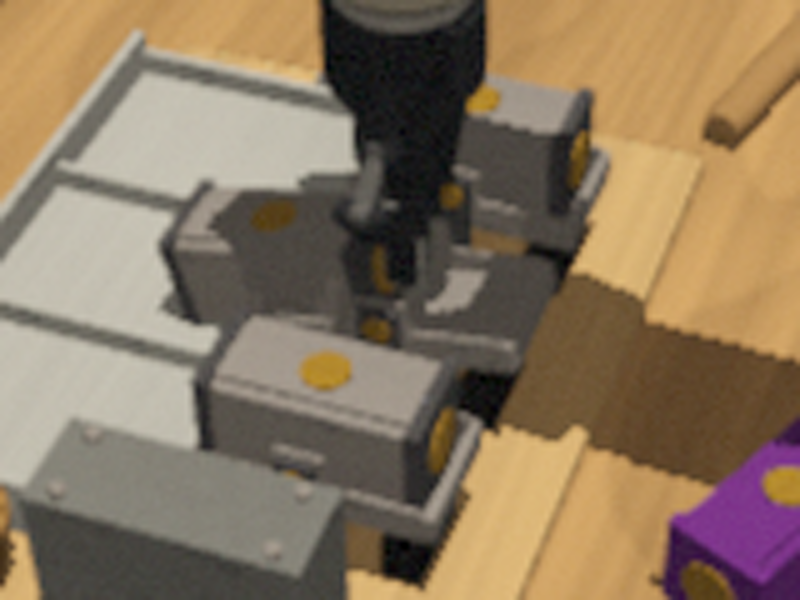

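```bash

python3 -m inch '[[[0.4,0.05,0,0,0],[0.8,0.05,0.1,0,0],[1.2,0.05,0.2,0,0],[1.6,0.05,0.3,0,0],[2.0,0.05,0.4,0,0]]]' | sed -n '2p;4p'
python3 -m inch '[[[0.4,0,0.1,0,0],[0.8,0,0.2,0,0],[1.2,0,0.3,0,0],[1.6,0,0.3,0,0],[2.0,0,0.3,0,0]]]' | sed -n '2p;4p'
python3 -m inch '[[[0.4,0,0,0,0],[0.8,0,0,0,0],[1.2,0,0,0,0],[1.6,0,0,0,0],[2.0,0,0,0,0]]]' | sed -n '2p;4p'
python3 -m inch '[[[0.4,0,0,0,0],[0.8,0,0,0,0],[0.8,0,0,0,0]]]' | sed -n '2p;4p'
python3 - <<'E'
from h import *
p=optics.grab_frame('side');save(p,'s7.png'); hsv=cv2.cvtColor(p['frame'],cv2.COLOR_RGB2HSV)
for z in(88,):
  print('expected disc (130,0,88)',proj(p,w(130,0,88)))
m=cv2.inRange(hsv,(10,120,40),(30,255,255)); m[:, :215]=0; m[:,290:]=0; m[:170]=0; m[240:]=0
n,l,s_,c=cv2.connectedComponentsWithStats(m)
for i in range(1,n):
  if s_[i,4]>8: print(c[i].round(1),s_[i,4])
st()
E
```

```text
tool_pos: [0.576, -0.0291, 0.0559]
wrist_force: [-2.5, -1.6, 0.5]
tool_pos: [0.596, -0.0285, 0.0532]
wrist_force: [-2.5, 0.7, -0.1]
tool_pos: [0.616, -0.0278, 0.0533]
wrist_force: [-1.5, 0.6, -0.3]
tool_pos: [0.6245, -0.0276, 0.0535]
wrist_force: [-1.4, 0.3, -1.0]
expected disc (130,0,88) [234.15861998 191.26116114]
[230.5 188.4] 40
[288.3 188.4] 9
[276.8 194. ] 21
[251.1 201.8] 22
[274.6 215.6] 25
[264.6 223.7] 59
[287.8 235.9] 27
t 20.25 rig TCP mm [69.7 -1.1 53.4] turn needed deg -0.03 F [-1.9 -0.7 -1.3] axis z [ 0. -0. -1.]
```

```bash

python3 -m inch '[[[-0.4,0,0,0,0],[-0.5,0,-3,0,0],[-0.5,0,-7,0,0],[-0.5,0,-9,0,0],[-0.5,0,-9,0,0]]]' | sed -n '2p;4p'
python3 - <<'E'
from h import *
def rig(p,uv,z):
    d=ray(p,uv,z/1e3)[:2]-Q[:2]; c,s=np.cos(Q[2]),np.sin(Q[2]); return np.round([1e3*(c*d[0]+s*d[1]),1e3*(-s*d[0]+c*d[1])],1)
p=optics.grab_frame('side');save(p,'s8.png'); hsv=cv2.cvtColor(p['frame'],cv2.COLOR_RGB2HSV)
m=cv2.inRange(hsv,(10,120,40),(30,255,255)); m[:, :215]=0; m[:,320:]=0; m[:150]=0; m[240:]=0
n,l,s_,c=cv2.connectedComponentsWithStats(m)
for i in range(1,n):
  if s_[i,4]>8: print(c[i].round(1),s_[i,4],rig(p,c[i],88),rig(p,c[i],61),rig(p,c[i],114))
st((38,-105,98))
E
```

```text
tool_pos: [0.6226, -0.0281, 0.1489]
wrist_force: [-0.0, 0.1, 0.7]
[225.4 155.6] 261 [ 217.6 -129.6] [ 236.3 -161.9] [199.5 -98.5]
[292.6 158.1] 905 [  36.5 -180.9] [  48.5 -215.1] [  24.9 -147.9]
[295.1 169.3] 40 [  13.7 -136.3] [  24.8 -168.8] [   3.  -104.9]
[289.5 188.6] 19 [  1.  -56.4] [ 11.7 -85.9] [ -9.2 -27.9]
[233.2 190.7] 44 [133.4  -1.3] [149.  -28.8] [118.3  25.2]
[276.7 193.8] 22 [ 24.7 -27. ] [ 36.3 -55.5] [13.6  0.4]
[312.4 221.6] 442 [-89.4  37.4] [-82.2  11.3] [-96.4  62.4]
[299.2 199.1] 48 [-35.  -26.8] [-25.7 -55.3] [-44.    0.5]
[254.1 203.2] 48 [64.6 24.4] [77.6 -2.1] [52.  49.9]
[274.6 215.6] 25 [ 1.5 48.2] [12.1 22.6] [-8.8 72.9]
[264.7 223.7] 58 [13.3 81.4] [24.5 57. ] [  2.6 104.8]
[288.2 235.8] 33 [-51.6  99.3] [-42.9  75.5] [-60.  122.1]
t 20.8 rig TCP mm [ 66.4  -1.3 146.2] turn needed deg -0.04 F [-0.2  0.2  0.2] axis z [ 0.006 -0.    -1.   ]
(38, -105, 98) -> cm [-2.86 10.36  4.81]
```

Middle housing now lies flat on the deck (back face x≈78, centre ≈132). Now the right one.

```bash

python3 -m inch '[[[-0.8,4,0,0,0],[-1.7,8,0,0,0],[-2.5,10.4,0.5,0,0],[-2.5,10.4,3,0,0],[-2.5,10.4,4.6,0,0]]]' | sed -n '2p;4p'
python3 -m inch '[[[0,0,0.1,0,0],[0,0,0.2,0,0]]]' | sed -n '2p;4p'
python3 -m inch '[[[0,0,0.1,0,0],[0,0,0.2,0,0]]]' | sed -n '2p;4p'
python3 -m inch '[[[0.05,0,0.1,0,0],[0.1,0,0.2,0,0]]]' | sed -n '2p;4p'
python3 -c "
from h import *
print(discs(optics.grab_frame('side')));st()"
```

```text
tool_pos: [0.5954, -0.133, 0.0944]
wrist_force: [4.9, 0.5, 28.4]
tool_pos: [0.5958, -0.1317, 0.0939]
wrist_force: [0.1, -0.4, 0.1]
tool_pos: [0.5975, -0.132, 0.0938]
wrist_force: [-0.4, -0.0, 2.1]
tool_pos: [0.5991, -0.132, 0.0922]
wrist_force: [0.0, 1.5, 3.1]
[([264.6, 223.7], 59), ([281.1, 192.5], 26), ([295.4, 163.9], 116)]
t 21.95 rig TCP mm [  41.3 -104.7   92. ] turn needed deg -0.03 F [0.2 2.2 3.9] axis z [ 0.002  0.    -1.   ]
```

```bash

python3 -m inch '[[[0.1,0,0.1,0,0],[0.2,0,0.2,0,0],[0.3,0,0.3,0,0],[0.4,0,0.4,0,0]]]' | sed -n '2p;4p'
python3 -m inch '[[[0.1,0,0.1,0,0],[0.2,0,0.2,0,0]]]' | sed -n '2p;4p'
python3 -m inch '[[[0.1,0,0.1,0,0],[0.1,0,0.15,0,0]]]' | sed -n '2p;4p'
cat >> h.py <<'E'
def comps(p):
    hsv=cv2.cvtColor(p['frame'],cv2.COLOR_RGB2HSV); m=cv2.inRange(hsv,(10,120,40),(30,255,255)); m[:, :215]=0; m[:,320:]=0; m[:150]=0; m[240:]=0
    n,l,s_,c=cv2.connectedComponentsWithStats(m); print([c[i].round(1).tolist()+[int(s_[i,4])] for i in range(1,n) if 8<s_[i,4]<100])
E
python3 -c "
from h import *
comps(optics.grab_frame('side'));st()"
```

```text
tool_pos: [0.6029, -0.1323, 0.0877]
wrist_force: [2.3, 3.0, 4.2]
tool_pos: [0.604, -0.1322, 0.0859]
wrist_force: [-2.8, 3.9, 12.2]
tool_pos: [0.6047, -0.1324, 0.0856]
wrist_force: [-4.3, 3.8, 15.7]
[[291.6, 168.9, 32], [289.4, 188.6, 20], [233.4, 190.6, 41], [300.0, 198.2, 68], [254.1, 203.1, 49], [274.7, 215.5, 26], [302.7, 228.2, 52], [264.6, 223.7, 59], [318.0, 236.3, 22], [288.2, 235.8, 33]]
t 22.8 rig TCP mm [  46.8 -105.3   85.7] turn needed deg -0.03 F [-4.   3.7 14.4] axis z [-0.001 -0.    -1.   ]
```

Right cradle is at its stop (disc 295.1→291.6, force 15 N). Hold and release.

```bash

python3 -m inch '[[[0,0,0,0,0],[0,0,0,0,0],[0,0,0,0,0],[0,0,0,0,0],[0,0,0,0,0]]]' | sed -n '4p'
python3 -m inch '[[[0,0,0,0,0]]]' | sed -n '4p'
python3 -m inch '[[[0,0,-0.3,0,0],[0,0,-1,0,0],[0,0,-3,0,0],[0,0,-6,0,0],[0,0,-6,0,0]]]' | sed -n '2p;4p'
python3 -m inch '[[[0,0,0,0,0],[0,0,0,0,0],[0,0,0,0,0],[0,0,0,0,0],[0,0,0,0,0]]]' | sed -n '4p'
python3 -c "
from h import *
comps(optics.grab_frame('side'));st((-96,-105,142))"
```

```text
wrist_force: [-3.4, 4.6, 13.8]
wrist_force: [-4.4, 4.0, 13.4]
tool_pos: [0.6076, -0.1336, 0.1479]
wrist_force: [-0.1, -0.3, 1.6]
wrist_force: [0.0, -0.3, -0.1]
[[294.8, 169.1, 37], [289.6, 188.8, 23], [233.4, 190.6, 41], [276.7, 194.0, 22], [299.2, 199.0, 46], [254.1, 203.1, 51], [274.8, 215.5, 24], [303.4, 228.0, 63], [264.7, 223.7, 58], [288.3, 235.7, 34], [318.0, 236.1, 23]]
t 24.45 rig TCP mm [  46.9 -105.   143.2] turn needed deg -0.03 F [-0.4  0.6  0.8] axis z [-0.001  0.    -1.   ]
(-96, -105, 142) -> cm [-1.429e+01  1.000e-02  1.400e-01]
```

Right: jammed, back level. I'll retreat clear and make a final check.

```bash

python3 -m inch '[[[0,0,-4,0,0],[-2,3,-8,0,0],[-5,6,-8,0,0],[-8,9,-8,0,0],[-11,12,-8,0,0]]]' | sed -n '2p;4p'
python3 -m inch '[[[-3,4,0,0,0],[-6,8,0,0,0],[-9,12,0,0,0],[-12,16,0,0,0],[-12,16,0,0,0]]]' | sed -n '2p;4p'
python3 - <<'E'
from h import *
p=optics.grab_frame('side');q=optics.grab_frame('top');comps(p)
a=cv2.resize(p['frame'][145:275,170:345],(525,390),interpolation=cv2.INTER_CUBIC); b=cv2.resize(q['frame'][105:250,195:375],(270*1,218)); c=np.zeros((400,800,3),np.uint8); c[:390,:525]=a; c[:218,528:798]=b
cv2.imwrite('pics/end.png',c[:,:,::-1])
o=cv2.imread('pics/top0.png')[:,:,::-1]
for l in('bung','spanner','mallet','cup','sample_jar','wine_bottle'):
    r=optics.silhouettes(q,l); print(l,[np.round(x['at'],0).tolist() for x in r[:1]])
st()
E
```

```text
tool_pos: [0.4984, -0.2568, 0.2246]
wrist_force: [-0.4, -0.1, -0.7]
tool_pos: [0.3807, -0.4242, 0.2239]
wrist_force: [0.1, 0.9, 0.4]
[[295.0, 169.2, 37], [289.7, 188.9, 24], [233.3, 190.7, 40], [276.7, 193.9, 21], [315.1, 204.1, 51], [299.3, 199.1, 47], [254.0, 203.2, 51], [274.7, 215.6, 23], [302.8, 228.7, 56], [264.6, 223.7, 59], [318.0, 235.9, 24], [288.2, 235.8, 33]]
bung [[209.0, 144.0]]
spanner [[357.0, 181.0]]
mallet [[421.0, 252.0]]
cup [[106.0, 247.0]]
sample_jar [[108.0, 182.0]]
wine_bottle [[441.0, 168.0]]
t 25.85 rig TCP mm [-181.9 -383.8  223.9] turn needed deg 0.1 F [-0.1  1.3 -0.7] axis z [ 0.  0. -1.]
```

View pics/end.png

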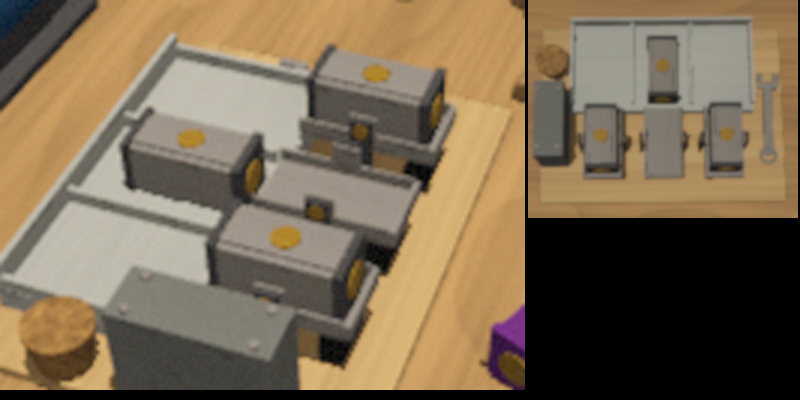

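The final view shows the middle housing flat on its deck lane (crop 190,160) with its cradle empty and level. Left and right housings are level in their cradles, and the bystanders haven't moved.

```bash
python3 -c "
from workcell import sign_off
print(sign_off())"
```

```text
the job is handed in; nothing more can be done
None
```

I tested all three housings from left to right. Only the middle one stayed tipped, so I pushed it onto the landing deck; the left and right ones swung back and stay in their level cradles. I handed the job in at about 26 s, and no verdict was reported.

- **Presses:** each cradle was pressed to its stop (the force rose to about 10–18 N), held for 0.5 s or slightly more, and let go.
- **Final check:** the cameras show the middle housing flat and wholly on its deck lane, with its back face at rig x ≈ 78 mm and its centre at ≈ 132 mm. Its empty cradle is level, and the left and right housings are back in place.
- **Bystanders:** by eye nothing else on the bench appears to have moved. The network's spanner mark shifted 5 pixels from the first picture, though the spanner looks unmoved. I had no start marks for the mallet, cup, jar and bottle.

**What disagreed or went less smoothly:**
- The closed fingertips made contact about 20 mm higher than the stated TCP offset implied. I found contact by force and camera instead.
- The first touch on the right housing was fast and peaked at about 28 N, fingertips only.
- The middle housing settled back about 5 mm after I withdrew the fingers; the figures above are from after that.

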